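# Line up lamp bodies by size on the burn-in rail

### The job

Stand the four finned lamp bodies on the four black round rests of the burn-in rail in order of size: the smallest on the rest next to the red feed module, then each larger one in turn, the largest next to the grey end block. Each should stand upright and centred on its own rest, set down gently, not dropped, and let go.

Things in the scene. Friction and masses are not known exactly. Their poses are not given: they have to be found in the camera images.
- lamp32_mid (a point): Centre (half-way up, on the axis) of the smallest of the four loose lamp bodies: an upright round finned aluminium cylinder, 32 mm in diameter and 44 mm high, 22 mm from this point to its underside; flat bottom, white disc with a yellow round emitter on its top face. About 80 g, may vary by a third. It starts standing upright on the table; z is its axis, up.
- lamp42_mid (a point): Centre (half-way up, on the axis) of the second smallest of the four loose lamp bodies: an upright round finned aluminium cylinder, 42 mm in diameter and 50 mm high, 25 mm from this point to its underside; flat bottom, white disc with a yellow round emitter on its top face. About 140 g, may vary by a third. It starts standing upright on the table; z is its axis, up.
- lamp52_mid (a point): Centre (half-way up, on the axis) of the second largest of the four loose lamp bodies: an upright round finned aluminium cylinder, 52 mm in diameter and 56 mm high, 28 mm from this point to its underside; flat bottom, white disc with a yellow round emitter on its top face. About 210 g, may vary by a third. It starts standing upright on the table; z is its axis, up.
- lamp62_mid (a point): Centre (half-way up, on the axis) of the largest of the four loose lamp bodies: an upright round finned aluminium cylinder, 62 mm in diameter and 62 mm high, 31 mm from this point to its underside; flat bottom, white disc with a yellow round emitter on its top face. About 300 g, may vary by a third. It starts standing upright on the table; z is its axis, up.
- rest0_top (a point): Top centre of one of the four identical flat black round rests (64 mm in diameter, with a thin brass circle) fixed on the burn-in rail, a flat aluminium bar 480 x 70 x 12 mm lying on the table. The tops are 16 mm above the table; the four rests are 90 mm apart centre to centre in one straight row, numbered 0 to 3 along it. y runs along the row from rest 0 to rest 3, x across the row, z up. A lamp body stands on its rest with its underside at this height.
- rest1_top (a point): Top centre of one of the four identical flat black round rests (64 mm in diameter, with a thin brass circle) fixed on the burn-in rail, a flat aluminium bar 480 x 70 x 12 mm lying on the table. The tops are 16 mm above the table; the four rests are 90 mm apart centre to centre in one straight row, numbered 0 to 3 along it. y runs along the row from rest 0 to rest 3, x across the row, z up. A lamp body stands on its rest with its underside at this height.
- rest2_top (a point): Top centre of one of the four identical flat black round rests (64 mm in diameter, with a thin brass circle) fixed on the burn-in rail, a flat aluminium bar 480 x 70 x 12 mm lying on the table. The tops are 16 mm above the table; the four rests are 90 mm apart centre to centre in one straight row, numbered 0 to 3 along it. y runs along the row from rest 0 to rest 3, x across the row, z up. A lamp body stands on its rest with its underside at this height.
- rest3_top (a point): Top centre of one of the four identical flat black round rests (64 mm in diameter, with a thin brass circle) fixed on the burn-in rail, a flat aluminium bar 480 x 70 x 12 mm lying on the table. The tops are 16 mm above the table; the four rests are 90 mm apart centre to centre in one straight row, numbered 0 to 3 along it. y runs along the row from rest 0 to rest 3, x across the row, z up. A lamp body stands on its rest with its underside at this height.
- feed_top (a point): Centre of the top face of the red feed module, a fixed red block 60 mm across the rail, 40 mm along it and 36 mm high, with a yellow dot on top, its top 48 mm above the table. It stands at one end of the rail, 80 mm beyond the centre of the end rest: beside rest 0 in some starts, beside rest 3 in others. A grey block of the same size stands at the other end.
There are look-alikes about, which are no part of the job. What is shaped like the part that bears lamp42_mid but purple is not meant.

How it is judged (in metres and radians):
At the end, for the whole second after the job is handed in: The four lamp bodies stand in order of diameter along the rail, smallest at the red feed module's end, each with its axis within 12 mm of its rest's centre, its height within 5 mm of standing on the rest, upright within 0.1 rad, and at rest (((horizontal distance between feed_top and rest0_top below 0.12 m and horizontal distance between lamp32_mid and rest0_top below 0.012 m and z of lamp32_mid in the frame of rest0_top between 0.017 and 0.027 m and horizontal distance between lamp42_mid and rest1_top below 0.012 m and z of lamp42_mid in the frame of rest1_top between 0.02 and 0.03 m and horizontal distance between lamp52_mid and rest2_top below 0.012 m and z of lamp52_mid in the frame of rest2_top between 0.023 and 0.033 m and horizontal distance between lamp62_mid and rest3_top below 0.012 m and z of lamp62_mid in the frame of rest3_top between 0.026 and 0.036 m) or (horizontal distance between feed_top and rest3_top below 0.12 m and horizontal distance between lamp32_mid and rest3_top below 0.012 m and z of lamp32_mid in the frame of rest3_top between 0.017 and 0.027 m and horizontal distance between lamp42_mid and rest2_top below 0.012 m and z of lamp42_mid in the frame of rest2_top between 0.02 and 0.03 m and horizontal distance between lamp52_mid and rest1_top below 0.012 m and z of lamp52_mid in the frame of rest1_top between 0.023 and 0.033 m and horizontal distance between lamp62_mid and rest0_top below 0.012 m and z of lamp62_mid in the frame of rest0_top between 0.026 and 0.036 m)) and angle between each of lamp32_mid, lamp42_mid, lamp52_mid, lamp62_mid's own z axis and vertical below 0.1 rad and linear speed of each of lamp32, lamp42, lamp52, lamp62 below 0.02 m/s and angular speed of each of lamp32, lamp42, lamp52, lamp62 below 0.2 rad/s); the robot touches nothing.
It fails at once if a lamp body out of the fingers moves faster than 0.7 m/s (dropped from about 25 mm or more, or thrown) ((linear speed of lamp32 above 0.7 m/s and contact force between the fingers and lamp32 below 0.01 N) or (linear speed of lamp42 above 0.7 m/s and contact force between the fingers and lamp42 below 0.01 N) or (linear speed of lamp52 above 0.7 m/s and contact force between the fingers and lamp52 below 0.01 N) or (linear speed of lamp62 above 0.7 m/s and contact force between the fingers and lamp62 below 0.01 N)).
It also fails if it takes over 104 s, if anything falls off the work surface, if the arm or the gripper's body presses on something with over 40 N, if the wrist force passes 120 N, or if a joint passes its speed limit or range.

### The arm

A 6-joint arm with a two-finger parallel gripper is mounted at the origin on the work surface. World frame = base frame: x ahead of the robot, y to its left, z up, the work surface at z = 0. Lengths are in mm, angles in rad, forces in N, time in s.
With the tool pointing down it reaches from about 300 to 750 mm from the base axis. Payload 8.5 kg.
Tool frame: the origin (TCP) lies midway between the tips of the shut fingers; the grasp point (between the pads) lies bot.hold_point_z behind it (bot.hold_point_z is the distance from the TCP to the grasp point, in mm); z points along the fingers, y is the line along which they close (so a half turn about z gives the same grasp; the last joint's range is limited). The gripper opens to 88 mm and grips with 3 to 60 N. Pads are 18 mm wide; open, the fingers measure 123 mm over their backs; the gripper's body (75 mm by 187 mm) begins 45 mm behind the grasp point.
Start: joints at [0.989, 0.381, 1.297, -0, 1.464, -0.215], TCP at [197.237, 513.399, 238.748] pointing down, gripper open.
Joint ranges: [-3.11, 3.11], [-0.89, 2.33], [0.22, 2.48], [-1.42, 4.56], [0.17, 2.85], [-2.88, 2.88]. Speed limits (rad/s): [2.39, 2.39, 3.14, 3.14, 3.14, 3.14].

### API

Orientations are given as [roll, pitch, yaw] about the fixed x, y, z axes, in that order (R = Rz(yaw) Ry(pitch) Rx(roll)).
In Python, from rig import bot gives the robot as it stands.
- The arm moves only by the tool jog_arm, never from a script. Its argument "plan" is a list of rows, each a list of 7 numbers: the turn, a rotation vector about the tool's x, y, z normalised to -1 to 1, where 1 is 60 degrees, then the shift along the tool's x, y, z normalised to -1 to 1, where 1 is 500 mm, then the closure, from 0 (fully open) to 1 (shut). In form: [[rx, ry, rz, x, y, z, hand], ...]. A call has 1 to 10 rows; each row is the pose to reach, as a shift and turn from the pose commanded when the call began, along the tool's axes at that moment; what a row does not reach only later rows make up. A row lasts 1/8 s, in which the tool goes at most 62.5 mm and 10.7 degrees, less where a joint would pass 70% of its speed; a pose out of reach is approached as far as the arm can. A call with a number of a shift or a turn outside -1 to 1 is refused whole. A call with a gripper value outside its range is refused whole. The fingers move at their own pace and stop on an object; "squeeze" is the grip in N (left out, the last holds). Time passes only in rows, so rows that repeat a pose let the fingers close. It gives the time, the measured TCP pose, the force, the opening and the grip force at its end, in the units of the state.
- bot.get_state(): the state, without advancing time (a new reading comes with each control period).
- bot.get_image(name): name is "side" or "top"; returns (picture, depth): 420x560x3 uint8, red, green, blue; 420x560 float32, mm along the optical axis (not along the pixel's ray), 0 where there is no reading.
- bot.get_calibration(name): a dict with "mtx" (3x3 intrinsics, pixels), "R" (3x3) and "t" (3): a world point X has camera coordinates R X + t. Camera axes: x right, y down, z forward; pixel columns grow to the right and rows downward; lengths in mm; the calibration is good to about 2 mm. A picture is of the moment at which its call begins. get_calibration takes no time and is no camera call.
- bot.close_job(): hands the job in; it is judged then, once.
The state is a dict: "t": time; "joint_positions": joint angles; "dq": joint speeds; "joint_torque": joint torques, N m; "position": TCP position; "orientation": TCP orientation; "force": force on the tool from outside, world axes, zero at the start; "wrist_torque": the same for the moment, N m; "finger_gap": opening from 0.0 (shut) to 1.0 (fully open); "finger_force": force on a finger pad.
Only numpy, scipy, OpenCV 4.12 (cv2) and the standard library are available. Lean on these libraries where they do the work, as an engineer would, in place of code of your own. Each camera call takes 0.05 s, during which the arm holds its last target. There are 200 camera calls.

## Working session

There is one attempt and no reset: what is moved stays moved. The work goes in short steps, Python scripts to look and compute and a tool call to move; the robot and the scene stay as the last step left them, time stands still between calls to the robot, and variables do not carry over. Pictures are saved under pics/ and viewed, at most 14 in all, crops included, and the job is handed in when it is done.

Besides the shell and the picture viewer there is one more tool, called after ">>>" as name([rows], argument=value, ...), one row to a line, values as JSON. jog_arm: Moves the arm, as the interface text tells. Scaled input: -1 to 1 covers 500 mm each way for a shift and 60 degrees each way for a turn. Its arguments: {"type":"object","properties":{"plan":{"type":"array","items":{"type":"array","items":{"type":"number"}}},"squeeze":{"type":"number"}},"required":["plan"]}

```bash
mkdir -p pics; python3 - <<'E'
from rig import bot
import cv2,numpy as np
for n in("top","side"):
    im,d=bot.get_image(n); cv2.imwrite(f"pics/{n}0.png",im[...,::-1]); np.savez(f"{n}0.npz",im=im,d=d)
    c=bot.get_calibration(n); print(n,{k:np.round(v,3).tolist() for k,v in c.items()})
print(bot.hold_point_z,bot.get_state())
E
```

```text
top {'mtx': [[403.93, 0.0, 282.435], [0.0, 403.93, 208.194], [0.0, 0.0, 1.0]], 'R': [[0.029, -1.0, 0.004], [-0.979, -0.029, -0.201], [0.201, 0.002, -0.98]], 't': [-14.155, 527.476, 828.183]}
side {'mtx': [[498.176, 0.0, 281.231], [0.0, 498.176, 219.995], [0.0, 0.0, 1.0]], 'R': [[0.796, -0.606, -0.006], [-0.407, -0.527, -0.746], [0.449, 0.597, -0.665]], 't': [-436.166, 273.518, 897.727]}
18.700000000000003 {'t': 0.1, 'joint_positions': array([ 9.88695272e-01,  3.81135204e-01,  1.29816399e+00, -3.50842446e-07,
        1.46359226e+00, -2.15296450e-01]), 'dq': array([-0.00107377, -0.00270214, -0.00266097, -0.00186216,  0.00188539,
       -0.00015914]), 'joint_torque': array([ 3.54029675e-03, -4.38653111e+01, -2.24911916e+01,  7.14046019e-02,
        3.42456903e-02, -9.22727827e-05]), 'position': array([197.10839503, 513.19857188, 238.20305164]), 'orientation': array([-3.14032377e+00, -2.77130218e-04,  2.77478791e+00]), 'force': array([-0.64734644, -1.05402415, -0.61242029]), 'wrist_torque': array([ 0.06512934,  0.02340295, -0.03531823]), 'finger_force': 0.0, 'finger_gap': 0.9995974673597535}
```

View pics/top0.png

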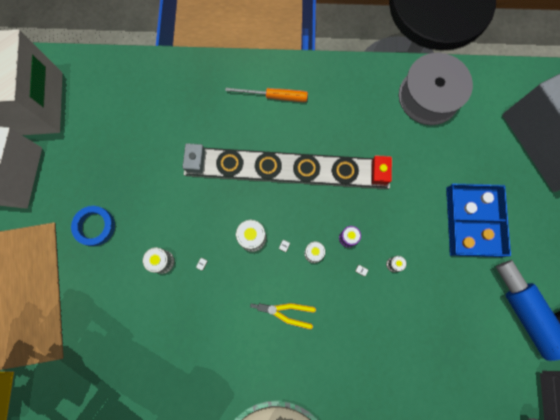

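View pics/side0.png

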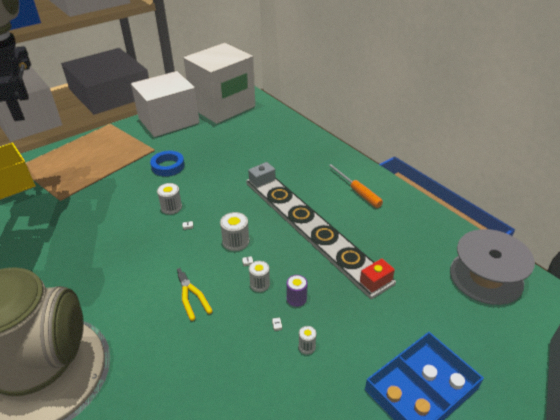

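The top picture shows lamp bodies at (155,260), (250,235), (315,252) and (398,264). The look-alike is the purple one at (351,236). The rests are at (230,163), (268,166), (307,169) and (345,171). The red feed module is at (383,169) and the grey block at (193,157).

```bash
cat > h.py <<'E'
import numpy as np,cv2
from rig import bot
def cloud(n,d):
    c=bot.get_calibration(n);K=c["mtx"];v,u=np.mgrid[0:420,0:560]
    P=np.stack([(u-K[0,2])/K[0,0]*d,(v-K[1,2])/K[1,1]*d,d],-1)
    return (P-c["t"])@c["R"]   # R^T (P-t)
def ray(n,u,v,z):
    c=bot.get_calibration(n);r=c["R"].T@np.linalg.inv(c["mtx"])@[u,v,1];o=-c["R"].T@c["t"]
    return o+r*(z-o[2])/r[2]
def proj(n,X):
    c=bot.get_calibration(n);p=c["mtx"]@(c["R"]@X+c["t"]);return p[:2]/p[2]
def tops(n,im,d,seeds):
    "centroid of the lamp's top face near each world seed (x,y,height)"
    W=cloud(n,d);out=[]
    for x,y,h in seeds:
        m=(np.hypot(W[...,0]-x,W[...,1]-y)<45)&(abs(W[...,2]-h)<5)&(d>0)
        hu=cv2.cvtColor(im,cv2.COLOR_RGB2HSV);
        p=W[m]
        if len(p)<5: out.append(None);continue
        (c,w,_)=cv2.minAreaRect(p[:,:2].astype(np.float32)); out.append(np.r_[c,np.median(p[:,2]),w,len(p)].round(1))
    return out
E
python3 - <<'E'
from h import *
px={"top":[(155,260),(250,235),(315,252),(351,236),(398,264)],"side":[(168,190),(234,221),(259,269),(297,284),(307,333)]}
for n in px:
    z=np.load(n+"0.npz");W=cloud(n,z["d"])
    s=[W[v,u] for u,v in px[n]]
    for a,b in zip(s,tops(n,z["im"],z["d"],s)): print(n,a.round(1),b)
R={"top":[(230,163),(268,166),(307,169),(345,171),(383,168),(193,156)],"side":[(280,194),(302,213),(325,235),(350,258),(378,268),(262,170)]}
for n in R:
    z=np.load(n+"0.npz");W=cloud(n,z["d"])
    for i,(u,v) in enumerate(R[n]): print(n,W[v,u].round(1),ray(n,u,v,16 if i<4 else 48).round(1))
z=np.load("top0.npz");cv2.imwrite("pics/c0.png",cv2.resize(z["im"][130:290,130:430,::-1],(800,427),interpolation=cv2.INTER_CUBIC))
E
```

```text
top [407.1 267.   58.3] [407.7 268.6  56.2  51.1  49.5 461. ]
top [465.6  68.6  62.2] [467.5  68.3  62.2  60.2  60.1 651. ]
top [434.4 -71.2  51.7] [435.9 -71.4  50.4  40.9  38.8 288. ]
top [ 471.4 -148.8   50.1] [ 473.  -149.    50.4   41.5   39.6  289. ]
top [ 414.5 -250.2   44.8] [ 415.9 -251.3   44.4   29.9   30.1  173. ]
side [405.5 261.4  57.5] [407.7 268.7  55.6  52.2  50.  226. ]
side [467.8  67.   61.2] [467.9  68.4  61.4  62.2  61.6 440. ]
side [434.5 -74.9  48.6] [436.9 -71.6  49.3  41.   40.4 266. ]
side [ 470.3 -154.2   49.6] [ 474.3 -149.    49.4   42.9   39.8  283. ]
side [ 414.1 -253.7   45.7] [ 416.4 -252.7   43.6   29.1   31.3  203. ]
top [639.3 126.5  15.8] [639.2 126.4  16. ]
top [634.4  37.7  16.6] [634.5  37.7  16. ]
top [629.6 -53.1  17.3] [630.  -53.2  16. ]
top [ 627.4 -141.3   17.2] [ 627.8 -141.5   16. ]
top [ 627.2 -221.6   48.7] [ 627.5 -221.8   48. ]
top [641.9 205.4  51.1] [642.9 206.1  48. ]
side [640.9 126.9  15. ] [640.2 126.   16. ]
side [637.9  35.6  16.1] [638.   35.7  16. ]
side [631.4 -55.7  15.7] [631.2 -55.9  16. ]
side [ 628.4 -142.2   13.3] [ 626.4 -144.    16. ]
side [ 625.8 -222.8   52. ] [ 628.8 -220.4   48. ]
side [639.9 201.3  47. ] [639.  200.1  48. ]
```

View pics/c0.png

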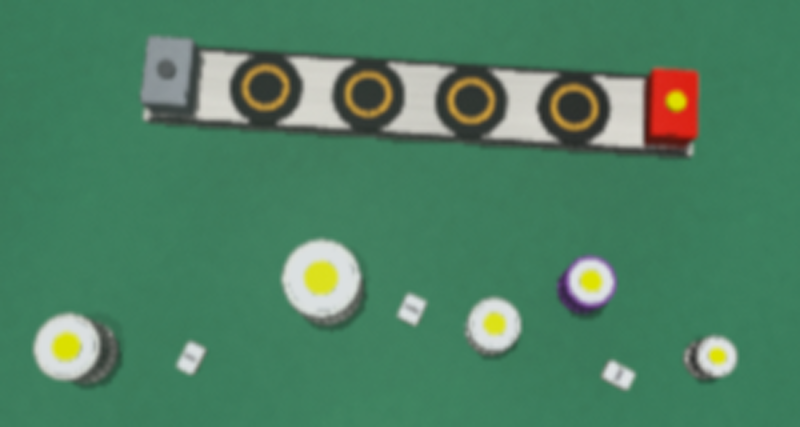

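The crop confirms the choice: 52 is far left, 62 is the large one, 42 has grey fins, 32 is far right, and the purple decoy at crop pixel (590,283) is excluded. The heights (44/50/56/62) match the given sizes. The red feed module is at the low-y end. Next I refine the rests and write the move helper.

```bash
cat >> h.py <<'E'
from scipy.spatial.transform import Rotation as Ro
def go(x,y,z,yaw=None):
    s=bot.get_state();R=Ro.from_euler("xyz",s["orientation"])
    T=Ro.from_euler("xyz",[np.pi,0,s["orientation"][2] if yaw is None else yaw])
    print("rot",((R.inv()*T).as_rotvec(degrees=True)/60).round(4),"shift",(R.inv().apply(np.array([x,y,z])-s["position"])/500).round(4))
E
python3 - <<'E'
from h import *
g=[(639.5,126.3),(635,37),(630.5,-54),(627.5,-142.5)]
A=[]
for n in("top","side"):
    z=np.load(n+"0.npz");im=z["im"].astype(int)
    v,u=np.mgrid[0:420,0:560]
    c=bot.get_calibration(n);Kr=np.linalg.inv(c["mtx"])
    r=np.stack([u,v,np.ones_like(u)],-1)@Kr.T@c["R"];o=-c["R"].T@c["t"]
    X=o+r*((16-o[2])/r[...,2])[...,None]
    res=[]
    for a,b in g:
        m=(np.hypot(X[...,0]-a,X[...,1]-b)<37)
        br=m&(im[...,0]-im[...,2]>50)&(im[...,0]>im[...,1]+10)
        dk=m&(im.max(-1)<75)
        p=X[br][:,:2]; q=X[dk|br][:,:2]
        c1=cv2.fitEllipse(p.astype(np.float32))[0]
        res.append(c1); print(n,len(p),np.round(c1,1),p.mean(0).round(1),(q.min(0)+q.max(0)).round(1)/2,np.ptp(q,0).round(0))
    res=np.array(res);A.append(res)
    d=res[3]-res[0];print(n,res.mean(0),np.linalg.norm(d),np.arctan2(-d[0],-d[1]))
m=(A[0].mean(0)+A[1].mean(0))/2;d=A[0][3]-A[0][0]+A[1][3]-A[1][0];d/=np.linalg.norm(d)
for k in(-1.5,-.5,.5,1.5): print((m+90*k*d).round(1))
go(436.4,-71.5,150,1.53)
E
```

```text
top 144 [640.8 128.2] [640.6 128. ] [638.15 127.85] [66. 59.]
top 139 [637.5  38.7] [637.3  38.6] [634.9   37.85] [68. 56.]
top 148 [634.1 -51.5] [634.1 -51.6] [631.45 -50.75] [70. 56.]
top 152 [ 630.9 -141.3] [ 631.  -141.1] [ 628.1  -140.35] [68. 58.]
top [635.83422852  -6.46707153] 269.73490476882364 0.03660325762507738
side 76 [638.6 127.8] [638.7 128. ] [636.15 124.75] [67. 60.]
side 85 [635.7  37.9] [635.7  36.8] [632.65  35.4 ] [67. 59.]
side 96 [632.4 -51.9] [632.6 -52.7] [628.9  -54.05] [68. 60.]
side 107 [ 629.3 -141.5] [ 628.6 -141.3] [ 626.   -143.25] [68. 61.]
side [634.01393127  -6.92103767] 269.4417749948907 0.03460149519004571
[639.7 128.2]
[636.5  38.3]
[633.3 -51.7]
[ 630.1 -141.6]
rot [-1.2000e-03  5.0000e-04  1.1887e+00] shift [-0.8662 -0.9197  0.1773]
```

```bash
python3 -c "
from h import *
go(407.7,268.6,150,1.535)"
```

```text
rot [-1.2000e-03  5.0000e-04  1.1839e+00] shift [-0.5687 -0.3054  0.1766]
```

>>> jog_arm([
  [0,0,0.17,-0.1,-0.05,0.03,0],
  [0,0,0.34,-0.2,-0.1,0.06,0],
  [0,0,0.5,-0.3,-0.16,0.09,0],
  [0,0,0.66,-0.4,-0.21,0.12,0],
  [0,0,0.82,-0.5,-0.27,0.15,0],
  [0,0,0.95,-0.569,-0.305,0.177,0],
  [0,0,1,-0.569,-0.305,0.177,0],
  [0,0,1,-0.569,-0.305,0.177,0],
], squeeze=20)

```text
t: 1.1
position: [408.2, 268.7, 149.9]
orientation: [-3.141, 0.0, 1.727]
force: [-0.1, 0.3, -0.7]
finger_gap: 0.999
finger_force: 0.0
```

```bash
python3 -c "
from h import *
go(407.7,268.6,23,1.535)
print(bot.get_state()['joint_positions'])"
```

```text
rot [-0.0008  0.0002  0.1837] shift [-0.     -0.0007  0.2539]
[3.39327337e-01 3.65107060e-01 1.60675429e+00 5.05229100e-05
 1.17055051e+00 1.82705167e-01]
```

>>> jog_arm([
  [0,0,0.1,0,0,0.06,0],
  [0,0,0.184,0,0,0.12,0],
  [0,0,0.184,0,0,0.18,0],
  [0,0,0.184,0,-0.001,0.23,0],
  [0,0,0.184,0,-0.001,0.254,0],
  [0,0,0.184,0,-0.001,0.254,0],
  [0,0,0.184,0,-0.001,0.254,1],
  [0,0,0.184,0,-0.001,0.254,1],
  [0,0,0.184,0,-0.001,0.254,1],
  [0,0,0.184,0,-0.001,0.254,1],
], squeeze=20)

```text
t: 2.35
position: [407.7, 268.9, 23.5]
orientation: [3.141, -0.0, 1.535]
force: [-0.1, 0.3, 2.8]
finger_gap: 0.583
finger_force: 20.0
```

```bash
python3 -c "
from h import *
go(407.7,268.6,150,1.535);go(636.5,38.3,150,1.535);go(636.5,38.3,40,1.535)"
```

```text
rot [ 0.0003 -0.0001 -0.0001] shift [-6.00e-04  1.00e-04 -2.53e-01]
rot [ 0.0003 -0.0001 -0.0001] shift [-0.4445  0.474  -0.253 ]
rot [ 0.0003 -0.0001 -0.0001] shift [-0.4445  0.4739 -0.033 ]
```

>>> jog_arm([
  [0,0,0,0,0,-0.05,1],
  [0,0,0,0,0,-0.13,1],
  [0,0,0,-0.04,0.04,-0.18,1],
  [0,0,0,-0.11,0.12,-0.18,1],
  [0,0,0,-0.19,0.2,-0.18,1],
  [0,0,0,-0.27,0.29,-0.18,1],
  [0,0,0,-0.35,0.37,-0.18,1],
  [0,0,0,-0.415,0.44,-0.16,1],
  [0,0,0,-0.4445,0.474,-0.12,1],
  [0,0,0,-0.4445,0.474,-0.09,1],
])

```text
t: 3.6
position: [636.6, 37.1, 66.5]
orientation: [-3.14, -0.0, 1.533]
force: [0.3, 0.8, -2.6]
finger_gap: 0.583
finger_force: 20.0
```

```bash
python3 -c "
from h import *
go(636.5,38.3,40,1.535)
im,d=bot.get_image('side')
cv2.imwrite('pics/s1.png',im[...,::-1])"
```

```text
rot [-0.0015 -0.0001 -0.0019] shift [ 0.0023 -0.0002  0.0531]
```

View pics/s1.png

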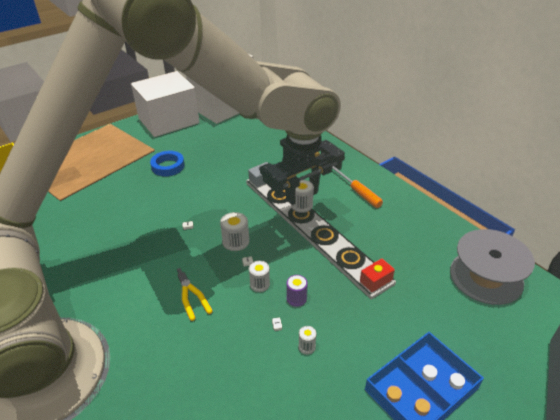

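The lamp hangs over the second rest at about (302,200), upright. I lower it gently and then open.

>>> jog_arm([
  [0,0,0,0,0,0.02,1],
  [0,0,0,0,0,0.035,1],
  [0,0,0,0,0,0.046,1],
  [0,0,0,0,0,0.052,1],
  [0,0,0,0,0,0.055,1],
  [0,0,0,0,0,0.055,1],
])

```text
t: 4.4
position: [636.5, 38.3, 40.9]
orientation: [3.141, 0.0, 1.535]
force: [-0.1, -0.4, -2.7]
finger_gap: 0.585
finger_force: 20.0
```

```bash
python3 -c "
from h import *
go(636.5,38.3,39.5,1.535)"
```

```text
rot [ 0.0002  0.     -0.0001] shift [-0.0001 -0.0001  0.0027]
```

>>> jog_arm([
  [0,0,0,0,0,0.0015,1],
  [0,0,0,0,0,0.0025,1],
  [0,0,0,0,0,0.003,1],
  [0,0,0,0,0,0.003,1],
])

```text
t: 4.9
position: [636.5, 38.3, 39.5]
orientation: [3.141, 0.0, 1.535]
force: [-0.7, -0.2, 1.0]
finger_gap: 0.586
finger_force: 20.0
```

Contact. I release and rise.

>>> jog_arm([
  [0,0,0,0,0,0,0.3],
  [0,0,0,0,0,0,0.2],
  [0,0,0,0,0,0,0],
  [0,0,0,0,0,0,0],
  [0,0,0,0,0,-0.04,0],
  [0,0,0,0,0,-0.1,0],
  [0,0,0,0,0,-0.18,0],
  [0,0,0,0,0,-0.22,0],
  [0,0,0,0,0,-0.22,0],
])

```text
t: 6.02
position: [637.0, 38.3, 150.6]
orientation: [3.139, 0.0, 1.535]
force: [-0.0, -0.2, -0.4]
finger_gap: 1.002
finger_force: 0.0
```

```bash
python3 -c "
from h import *
go(467.7,68.35,150,1.535);go(467.7,68.35,29,1.535)"
```

```text
rot [0.0029 0.0003 0.    ] shift [ 4.790e-02 -3.406e-01  1.000e-04]
rot [0.0029 0.0003 0.    ] shift [ 0.048  -0.3414  0.2421]
```

>>> jog_arm([
  [0,0,0,0.01,-0.06,0,0],
  [0,0,0,0.025,-0.17,0,0],
  [0,0,0,0.04,-0.28,0,0],
  [0,0,0,0.048,-0.34,0.02,0],
  [0,0,0,0.048,-0.34,0.06,0],
  [0,0,0,0.048,-0.34,0.12,0],
  [0,0,0,0.048,-0.34,0.18,0],
  [0,0,0,0.048,-0.34,0.22,0],
  [0,0,0,0.048,-0.34,0.241,0],
  [0,0,0,0.048,-0.34,0.241,0],
])

```text
t: 7.28
position: [467.0, 68.4, 28.1]
orientation: [-3.14, -0.0, 1.535]
force: [0.1, 0.3, 0.5]
finger_gap: 1.003
finger_force: 0.0
```

>>> jog_arm([
  [0,0,0,0,0,0,1],
  [0,0,0,0,0,0,1],
  [0,0,0,0,0,0,1],
  [0,0,0,0,0,0,1],
], squeeze=25)

```text
t: 7.78
position: [467.6, 68.4, 29.2]
orientation: [3.141, 0.0, 1.535]
force: [-0.7, 0.2, 4.5]
finger_gap: 0.696
finger_force: 25.0
```

```bash
python3 -c "
from h import *
go(639.7,128.2,45,1.535)"
```

```text
rot [ 0.0007  0.0001 -0.    ] shift [ 0.1319  0.3397 -0.0314]
```

>>> jog_arm([
  [0,0,0,0,0,-0.05,1],
  [0,0,0,0,0,-0.13,1],
  [0,0,0,0.03,0.06,-0.18,1],
  [0,0,0,0.07,0.15,-0.18,1],
  [0,0,0,0.1,0.25,-0.18,1],
  [0,0,0,0.125,0.32,-0.16,1],
  [0,0,0,0.132,0.34,-0.12,1],
  [0,0,0,0.132,0.34,-0.08,1],
  [0,0,0,0.132,0.34,-0.05,1],
  [0,0,0,0.132,0.34,-0.04,1],
])

```text
t: 9.02
position: [638.7, 128.1, 47.4]
orientation: [-3.139, 0.0, 1.535]
force: [0.7, 0.9, -3.0]
finger_gap: 0.695
finger_force: 25.0
```

>>> jog_arm([
  [0,0,0,0,0,0.002,1],
  [0,0,0,0,0,0.004,1],
  [0,0,0,0,0,0.006,1],
  [0,0,0,0,0,0.007,1],
  [0,0,0,0,0,0.007,1],
])

```text
t: 9.65
position: [639.7, 128.3, 45.3]
orientation: [3.142, 0.0, 1.535]
force: [-0.4, 0.2, -4.0]
finger_gap: 0.695
finger_force: 25.0
```

>>> jog_arm([
  [0,0,0,0,0,0.001,1],
  [0,0,0,0,0,0.002,1],
  [0,0,0,0,0,0.002,1],
])

```text
t: 10.02
position: [639.8, 128.3, 45.2]
orientation: [3.141, 0.0, 1.535]
force: [-2.8, -0.1, 5.7]
finger_gap: 0.699
finger_force: 25.0
```

Contact. I release and rise.

>>> jog_arm([
  [0,0,0,0,0,0,0.2],
  [0,0,0,0,0,0,0.1],
  [0,0,0,0,0,0,0],
  [0,0,0,0,0,0,0],
  [0,0,0,0,0,-0.04,0],
  [0,0,0,0,0,-0.1,0],
  [0,0,0,0,0,-0.18,0],
  [0,0,0,0,0,-0.21,0],
  [0,0,0,0,0,-0.21,0],
  [0,0,0,0,0,-0.21,0],
])

```text
t: 11.28
position: [639.1, 128.2, 147.4]
orientation: [-3.139, 0.0, 1.535]
force: [-0.4, -0.3, -0.2]
finger_gap: 1.005
finger_force: 0.0
```

```bash
python3 -c "
from h import *
go(436.4,-71.5,17,1.535)"
```

```text
rot [-0.0028  0.0002 -0.0001] shift [-0.4137 -0.3901  0.2621]
```

>>> jog_arm([
  [0,0,0,-0.04,-0.04,0,0],
  [0,0,0,-0.12,-0.11,0,0],
  [0,0,0,-0.2,-0.19,0,0],
  [0,0,0,-0.28,-0.265,0,0],
  [0,0,0,-0.36,-0.34,0,0],
  [0,0,0,-0.4137,-0.391,0.02,0],
  [0,0,0,-0.4137,-0.391,0.07,0],
  [0,0,0,-0.4137,-0.391,0.13,0],
  [0,0,0,-0.4137,-0.391,0.19,0],
  [0,0,0,-0.4137,-0.391,0.23,0],
])

```text
t: 12.52
position: [435.8, -71.0, 32.2]
orientation: [-3.138, -0.001, 1.535]
force: [0.6, 1.0, 0.5]
finger_gap: 0.997
finger_force: 0.0
```

>>> jog_arm([
  [0,0,0,0,0,0.02,0],
  [0,0,0,0,0,0.032,0],
  [0,0,0,0,0,0.032,0],
  [0,0,0,0,0,0.032,1],
  [0,0,0,0,0,0.032,1],
  [0,0,0,0,0,0.032,1],
  [0,0,0,0,0,0.032,1],
  [0,0,0,0,0,0.032,1],
], squeeze=15)

```text
t: 13.52
position: [436.9, -71.4, 18.3]
orientation: [-3.142, -0.0, 1.535]
force: [0.1, 0.0, 1.5]
finger_gap: 0.471
finger_force: 15.0
```

```bash
python3 -c "
from h import *
z=bot.get_state()['position'][2]
go(633.3,-51.7,z+16,1.535)"
```

```text
rot [-0.0001 -0.     -0.0001] shift [ 0.0535  0.3911 -0.032 ]
```

>>> jog_arm([
  [0,0,0,0,0,-0.05,1],
  [0,0,0,0,0,-0.13,1],
  [0,0,0,0.01,0.06,-0.18,1],
  [0,0,0,0.025,0.16,-0.18,1],
  [0,0,0,0.04,0.27,-0.18,1],
  [0,0,0,0.05,0.36,-0.16,1],
  [0,0,0,0.0535,0.391,-0.12,1],
  [0,0,0,0.0535,0.391,-0.08,1],
  [0,0,0,0.0535,0.391,-0.05,1],
  [0,0,0,0.0535,0.391,-0.04,1],
])

```text
t: 14.78
position: [632.7, -51.7, 37.3]
orientation: [-3.14, -0.0, 1.535]
force: [0.8, -0.3, -1.1]
finger_gap: 0.473
finger_force: 15.0
```

>>> jog_arm([
  [0,0,0,0,0,0.002,1],
  [0,0,0,0,0,0.004,1],
  [0,0,0,0,0,0.006,1],
  [0,0,0,0,0,0.008,1],
  [0,0,0,0,0,0.008,1],
])

```text
t: 15.4
position: [633.3, -51.7, 34.3]
orientation: [3.141, 0.0, 1.535]
force: [-0.4, 0.4, -0.8]
finger_gap: 0.468
finger_force: 15.0
```

>>> jog_arm([
  [0,0,0,0,0,0.001,1],
  [0,0,0,0,0,0.0015,1],
  [0,0,0,0,0,0.0015,1],
])

```text
t: 15.78
position: [633.3, -51.7, 34.3]
orientation: [3.141, 0.0, 1.535]
force: [-2.6, 0.4, 6.6]
finger_gap: 0.472
finger_force: 15.0
```

>>> jog_arm([
  [0,0,0,0,0,0,0.45],
  [0,0,0,0,0,0,0.3],
  [0,0,0,0,0,0,0],
  [0,0,0,0,0,0,0],
  [0,0,0,0,0,-0.04,0],
  [0,0,0,0,0,-0.1,0],
  [0,0,0,0,0,-0.18,0],
  [0,0,0,0,0,-0.22,0],
  [0,0,0,0,0,-0.22,0],
  [0,0,0,0,0,-0.22,0],
])

```text
t: 17.02
position: [632.8, -51.6, 142.3]
orientation: [-3.14, -0.0, 1.535]
force: [-0.7, -0.4, -0.7]
finger_gap: 0.993
finger_force: 0.0
```

```bash
python3 -c "
from h import *
go(416.3,-252,11,1.535)"
```

```text
rot [-0.0018 -0.0004 -0.0001] shift [-0.4162 -0.4178  0.2631]
```

>>> jog_arm([
  [0,0,0,-0.04,-0.04,0,0],
  [0,0,0,-0.12,-0.12,0,0],
  [0,0,0,-0.2,-0.2,0,0],
  [0,0,0,-0.28,-0.28,0,0],
  [0,0,0,-0.36,-0.36,0,0],
  [0,0,0,-0.4162,-0.419,0,0],
  [0,0,0,-0.4162,-0.419,0.05,0],
  [0,0,0,-0.4162,-0.419,0.11,0],
  [0,0,0,-0.4162,-0.419,0.17,0],
  [0,0,0,-0.4162,-0.419,0.21,0],
])

```text
t: 18.27
position: [415.6, -251.4, 36.3]
orientation: [-3.139, -0.002, 1.535]
force: [1.1, -0.3, -0.4]
finger_gap: 1.002
finger_force: 0.0
```

>>> jog_arm([
  [0,0,0,0,0,0.025,0],
  [0,0,0,0,0,0.045,0],
  [0,0,0,0,0,0.053,0],
  [0,0,0,0,0,0.053,0],
  [0,0,0,0,0,0.053,1],
  [0,0,0,0,0,0.053,1],
  [0,0,0,0,0,0.053,1],
  [0,0,0,0,0,0.053,1],
  [0,0,0,0,0,0.053,1],
  [0,0,0,0,0,0.053,1],
], squeeze=12)

```text
t: 19.52
position: [416.4, -252.2, 12.0]
orientation: [-3.142, 0.0, 1.535]
force: [-1.2, -0.7, 0.6]
finger_gap: 0.359
finger_force: 12.0
```

```bash
python3 -c "
from h import *
z=bot.get_state()['position'][2]
go(630.1,-141.6,z+16,1.535)"
```

```text
rot [-0.  0. -0.] shift [ 0.2363  0.4191 -0.032 ]
```

>>> jog_arm([
  [0,0,0,0,0,-0.05,1],
  [0,0,0,0,0,-0.13,1],
  [0,0,0,0.04,0.07,-0.18,1],
  [0,0,0,0.1,0.17,-0.18,1],
  [0,0,0,0.16,0.28,-0.18,1],
  [0,0,0,0.215,0.38,-0.16,1],
  [0,0,0,0.236,0.419,-0.12,1],
  [0,0,0,0.236,0.419,-0.08,1],
  [0,0,0,0.236,0.419,-0.05,1],
  [0,0,0,0.236,0.419,-0.04,1],
])

```text
t: 20.78
position: [629.5, -141.8, 31.1]
orientation: [-3.14, -0.001, 1.534]
force: [0.4, 0.2, -1.0]
finger_gap: 0.36
finger_force: 12.0
```

>>> jog_arm([
  [0,0,0,0,0,0.002,1],
  [0,0,0,0,0,0.004,1],
  [0,0,0,0,0,0.006,1],
  [0,0,0,0,0,0.008,1],
  [0,0,0,0,0,0.008,1],
])

```text
t: 21.4
position: [630.1, -141.8, 28.1]
orientation: [3.141, 0.0, 1.535]
force: [-0.7, 0.6, -0.1]
finger_gap: 0.356
finger_force: 12.0
```

>>> jog_arm([
  [0,0,0,0,0,0.001,1],
  [0,0,0,0,0,0.0015,1],
  [0,0,0,0,0,0.0015,1],
])

```text
t: 21.78
position: [630.1, -141.8, 28.0]
orientation: [3.141, 0.0, 1.535]
force: [-2.2, 1.4, 5.9]
finger_gap: 0.358
finger_force: 12.0
```

>>> jog_arm([
  [0,0,0,0,0,0,0.55],
  [0,0,0,0,0,0,0.4],
  [0,0,0,0,0,0,0],
  [0,0,0,0,0,0,0],
  [0,0,0,0,0,0,0],
  [0,0,0,0,0,-0.05,0],
  [0,0,0,0,0,-0.13,0],
  [0,0,0,0,0,-0.22,0],
  [0,0,0,0,0,-0.27,0],
  [0,0,0,0,0,-0.27,0],
])

```text
t: 23.02
position: [630.6, -142.0, 164.0]
orientation: [3.138, 0.001, 1.535]
force: [0.8, 0.4, -0.8]
finger_gap: 0.998
finger_force: 0.0
```

>>> jog_arm([
  [0,0,0,-0.1,-0.08,0,0],
  [0,0,0,-0.2,-0.16,0,0],
  [0,0,0,-0.3,-0.24,0,0],
  [0,0,0,-0.4,-0.32,0,0],
  [0,0,0,-0.4,-0.4,0,0],
  [0,0,0,-0.4,-0.4,0,0],
  [0,0,0,-0.4,-0.4,0,0],
])

```text
t: 23.9
position: [423.3, -334.2, 161.5]
orientation: [-3.141, -0.001, 1.535]
force: [0.9, 0.1, 0.0]
finger_gap: 0.999
finger_force: 0.0
```

```bash
python3 - <<'E'
from h import *
S=[(630.1,-141.6,60),(633.3,-51.7,66),(636.5,38.3,72),(639.7,128.2,78)]
for n in("top","side"):
    im,d=bot.get_image(n)
    for s,t in zip(S,tops(n,im,d,S)): print(n,s,t)
    cv2.imwrite(f"pics/{n}9.png",im[...,::-1])
E
```

```text
top (630.1, -141.6, 60) [ 630.3 -141.7   60.    30.7   30.4  160. ]
top (633.3, -51.7, 66) [633.1 -51.7  66.2  41.2  40.2 273. ]
top (636.5, 38.3, 72) [636.   38.3  72.1  50.9  48.4 419. ]
top (639.7, 128.2, 78) [639.8 128.6  78.2  61.5  59.4 611. ]
side (630.1, -141.6, 60) None
side (633.3, -51.7, 66) None
side (636.5, 38.3, 72) None
side (639.7, 128.2, 78) None
```

View pics/side9.png

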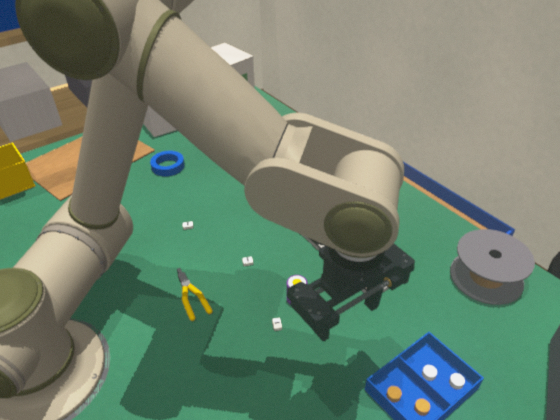

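View pics/top9.png

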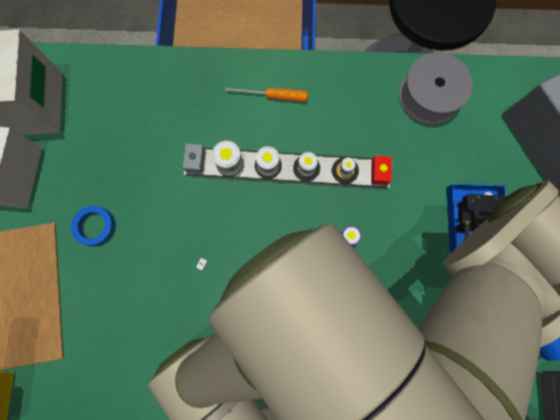

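The top view shows all four lamps standing on their rests at (227,154), (267,158), (308,161) and (347,165). They run in order, largest by the grey block and smallest by red, and each top measures within 1 mm of its rest's measured centre at the right height. The side view is blocked by the arm. The gripper is high and clear of everything.

```bash
python3 -c "
from rig import bot
print(bot.close_job())"
```

```text
the job is handed in; nothing more can be done
None
```

The four lamps stand upright on their rests in size order, smallest next to the red feed module, each within 1 mm of its rest's measured centre in the top view; I handed the job in at about 24 s, and no verdict came back.

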